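# Swap samples at the inspection camera

### The arm

A 6-joint arm with a two-finger parallel gripper is mounted at the origin on a cart in front of the work surface, level with it; the furniture and walls round the work are solid. World frame = base frame: x ahead of the robot, y to its left, z up, the work surface at z = 0. Lengths are in m, angles in rad, forces in N, time in s.
With the tool pointing down it reaches from about 0.425 to 0.95 m from the base axis. Payload 3.5 kg.
Tool frame: the origin (TCP) lies on the centre line of the jaws, within the pads' length; the fingertips stand 17 mm ahead of it and the grasp point (between the pads) lies 2 mm behind it; z points along the fingers, y is the line along which they close (so a half turn about z gives the same grasp; the last joint's range is limited). The gripper opens to 85 mm and grips with 20 to 120 N. Pads are 22 mm wide; open, the fingers measure 114 mm over their backs; the gripper's body (76 mm by 85 mm) begins 54 mm behind the grasp point. The pads swing forward as they close: fully open they stand 13 mm farther back than shut.
Start: joints at [1.119, 0.286, 1.577, -0, 1.279, -0.15], TCP at [0.201, 0.644, 0.248] pointing down, gripper open.
Joint ranges: [-2.77, 2.77], [-0.9, 2.22], [0.21, 2.48], [-1.53, 4.67], [0.24, 2.81], [-2.84, 2.84]. Speed limits (rad/s): [2.79, 2.79, 3.14, 3.14, 3.14, 3.14].

### API

Orientations are given as a unit quaternion [x, y, z, w].
In Python, from plant import ctrl gives the robot as it stands. The module is installed in compiled form; this text tells all that it offers.
- The arm moves only by the tool drive_tool, never from a script. Its argument "moves" is a list of rows, each a list of 3 entries, a list of its own where there are three numbers: the turn, a rotation vector about the tool's x, y, z in rad, then the shift along the tool's x, y, z in m, then the finger opening in m, from 0 to 0.0854. A call has 1 to 5 rows; each row shifts and turns the commanded pose from where the row before left it, along the tool's axes as they then stand; what a row does not reach is not made up. A row lasts 1/8 s, in which the tool goes at most 62.5 mm and 10.7 degrees, less where a joint would pass 70% of its speed; a pose out of reach is approached as far as the arm can. A call with a gripper value outside its range is refused whole. The fingers move at their own pace and stop on an object; "grip_force" is the grip in N (left out, the last holds). Time passes only in rows, so rows that do not move let the fingers close. It gives the time, the measured TCP pose, the force, the opening and the grip force at its end, in the units of the state.
- ctrl.get_state(): the state, without advancing time (a new reading comes with each control period).
- ctrl.read_camera(name): name is "scene" or "top"; returns a dict with "image" (400x640x3 uint8, red, green, blue), "fx", "fy", "cx", "cy" (pixels), "dist" ([k1, k2, p1, p2, k3] as OpenCV has them; the pictures are not rectified), "R" (3x3) and "t" (3): a world point X has camera coordinates R X + t. Camera axes: x right, y down, z forward; pixel columns grow to the right and rows downward; lengths in m; the calibration is good to about 2 mm. A picture is of the moment at which its call begins. There is no depth.
- ctrl.sign_off(): hands the job in; it is judged then, once.
The state is a dict: "time": time; "qpos": joint angles; "dq": joint speeds; "joint_efforts": joint torques, N m; "eef_pos": TCP position; "tcp_rot": TCP orientation; "contact_force": force on the tool from outside, world axes, zero at the start; "wrist_torque": the same for the moment, N m; "opening": opening from 0.0 (shut) to 1.0 (fully open); "finger_force": force on a finger pad.
Only numpy, scipy, OpenCV 4.12 (cv2) and the standard library are available. Lean on these libraries where they do the work, as an engineer would, in place of code of your own. Each camera call takes 0.05 s, during which the arm holds its last target. There are 200 camera calls.

### The job

Put the glass vial that stands loose on the worktop back into the sample rack, upright and fully down in the well with the raised steel collar, and let go of it. Then take the plain white tube out of the rack and hold it up to the inspection camera for a look at its underside: its flat base squarely facing the lens, centred on the lens's line of sight and 60 mm from the lens, cap end pointing away. Finish still holding it there, without touching the camera, and leave the other vial in its well and the pot, dropper bottle and lid where they are.

Things in the scene. Friction and masses are not known exactly. Their poses are not given: they have to be found in the camera images.
- vial_loose_centre (a point): centre, half-way up, of the loose glass vial: a clear upright vial with a short beige collar and a white cap, 20 mm in diameter, 76 mm tall, 15 to 60 g; it stands upright on the worktop at the start, away from the rack. z is its long axis, towards the cap
- tube_centre (a point): centre, half-way up, of the plain tube: a straight closed white cylinder, 21 mm in diameter, 72 mm tall, 20 to 45 g, stands upright in one of the rack's wells at the start with its base 12 mm above the worktop. z is its long axis, towards the cap; its base is 36 mm from this point along -z
- tube_base (a point): centre of the tube's flat base (underside), same axes as tube_centre
- vial_rack_centre (a point): centre, half-way up, of the other vial, alike to the loose one (20 mm across, 76 mm tall); it stands in another well of the rack and stays there
- rack: fixed aluminium block, 64 mm (x) by 176 mm (y) by 40 mm high, with three round wells in a row along its y, at y = -56, 0 and +56 mm, each 24 mm wide and 28 mm deep from the top face (well floor 12 mm above the worktop). Origin at the centre of its underside; it may be turned about z. A tube or vial in a well stands out of the top face by 44 to 48 mm. One well holds the tube, one the other vial, the third (with the collar) is empty; which is which varies
- collar_mouth (a point): centre of the top of the raised dark steel collar, a ring 35 mm outside, 26 mm inside and 4 mm high fixed on the rack's top face round the empty well; this point is 44 mm above the worktop and 32 mm above that well's floor. A vial fully down in the well has its centre 6 mm above this point
- camera: the fixed inspection camera on its stand, origin at the worktop beside the middle of its base plate (130 x 100 x 10 mm, spanning x -45 to +85 mm, y -50 to +50 mm in its frame). Its grey round camera head (48 to 55 mm in diameter, 85 mm long) sits between two cheeks and looks up and towards its -x, 35 degrees off vertical; the lens is 105 mm above the worktop, straight above the origin. The stand is turned about z so that it looks roughly towards the robot
- lens (a point): centre of the lens glass at the end of the camera head, in the middle of a flat white ring 55 mm across; z is the line of sight, pointing out of the lens (up and towards the robot)
- focus (a point): the point on the line of sight 60 mm out from the lens, where the middle of the tube's base has to be; z is the line of sight, pointing away from the lens; held rightly, the tube's z points the same way as this z
- pot: bystander: low round sample pot, 67 mm across, 26 mm high, origin under its centre
- dropper: bystander: amber dropper bottle with black bulb, 33 mm across, 102 mm tall, origin under its centre
- lid: bystander: plain white jar lid, 50 mm across, 12 mm high, origin under its centre
Not all that is in view belongs to the job. Leave any blue or purple look-alike of the part that bears tube_centre alone.

How it is judged:
On the way, in this order (a step that is already met when the one before it is completed fails the run):
1. the loose vial is fully down in the collared well, upright and released (horizontal distance between vial_loose_centre and collar_mouth below 0.007 m and z of vial_loose_centre in the frame of collar_mouth below 0.01 m and angle between vial_loose_centre's own z axis and vertical below 0.17 rad and contact force between vial_loose and the fingers below 0.1 N), for 0.2 s.
2. the tube is lifted clear of the rack in the gripper (height (world z) of tube_base above 0.05 m and contact force between tube and the fingers above 0.5 N and contact force between tube and rack below 0.1 N), for 0.1 s.
At the end, for the whole second after the job is handed in: Tube held still and free of camera and rack, base centre within 10 mm sideways and 12 mm along the sight line of the focus point, axis within 0.2 rad, base to the lens; loose vial released, fully down (within 4 mm) and upright in the collared well; other vial within 12 mm, bystanders within 20 mm (all of step 1 and x of tube_base in the frame of focus between -0.01 and 0.01 m and y of tube_base in the frame of focus between -0.01 and 0.01 m and z of tube_base in the frame of focus between -0.012 and 0.012 m and angle between the z axis of tube_centre and the z axis of focus, either way round below 0.2 rad and z of tube_centre in the frame of focus above 0.01 m and contact force between tube and the fingers above 0.5 N and contact force between tube and camera below 0.1 N and contact force between tube and rack below 0.1 N and linear speed of tube below 0.02 m/s and distance of vial_rack_centre from where it was at the start of the episode below 0.012 m and distance of each of pot, dropper, lid from where it was at the start of the episode below 0.02 m); the arm keeps its last pose, push and grip.
It fails at once if the camera was struck (over 3 N) (contact force between camera and the arm above 3 N or contact force between camera and the fingers above 3 N or contact force between camera and tube above 3 N or contact force between camera and vial_loose above 3 N).
It fails at once if the other vial was pulled out or knocked over (distance of vial_rack_centre from where it was at the start of the episode above 0.015 m or angle between vial_rack_centre's own z axis and vertical above 0.3 rad).
It fails at once if the pot, dropper bottle or lid was pushed away or tipped over (distance of any of pot, dropper, lid from where it was at the start of the episode above 0.03 m or angle between any of pot, dropper, lid's own z axis and vertical above 0.5 rad).
It also fails if it takes over 54 s, if anything falls off the work surface, if the arm or the gripper's body presses on something with over 40 N, if the wrist force passes 120 N, or if a joint passes its speed limit or range.

## Working session

There is one attempt and no reset: what is moved stays moved. The work goes in short steps, Python scripts to look and compute and a tool call to move; the robot and the scene stay as the last step left them, time stands still between calls to the robot, and variables do not carry over. Pictures are saved under pics/ and viewed, at most 10 in all, crops included, and the job is handed in when it is done.

Besides the shell and the picture viewer there is one more tool, called after "Call:" as name(argument=value, ...), one argument or row to a line, values as JSON. drive_tool: Moves the arm, as the interface text tells. Its arguments: {"type":"object","properties":{"moves":{"type":"array","items":{"type":"array"}},"grip_force":{"type":"number"}},"required":["moves"]}

```bash
mkdir -p pics
cat > h.py <<'E'
import numpy as np, cv2
from plant import ctrl
from scipy.spatial.transform import Rotation as Rn
def snap(n,f):
    c=ctrl.read_camera(n); cv2.imwrite(f,c["image"][:,:,::-1]); np.save(f[:-4]+'.npy',c,allow_pickle=True); return c
def KD(c): return np.array([[c["fx"],0,c["cx"]],[0,c["fy"],c["cy"]],[0,0,1.]]),np.array(c["dist"],float)
def ray(c,u,v):
    K,D=KD(c); p=cv2.undistortPoints(np.array([[[u,v]]],float),K,D)[0,0]
    R=np.array(c["R"]);t=np.array(c["t"]); d=R.T@np.array([p[0],p[1],1]); return -R.T@t,d/np.linalg.norm(d)
def atz(c,u,v,z):
    o,d=ray(c,u,v); return o+d*(z-o[2])/d[2]
def proj(c,X):
    K,D=KD(c); return cv2.projectPoints(np.atleast_2d(np.array(X,float)),cv2.Rodrigues(np.array(c["R"]))[0],np.array(c["t"],float),K,D)[0][:,0]
def tri(a,b):
    (o,d),(p,e)=a,b; s=np.linalg.lstsq(np.c_[d,-e],p-o,rcond=None)[0]
    return (o+d*s[0]+p+e*s[1])/2,np.linalg.norm(o+d*s[0]-p-e*s[1])
E
python3 - <<'E'
from h import *
for n in("scene","top"):
    c=snap(n,f"pics/{n}0.png"); o=-np.array(c["R"]).T@np.array(c["t"]); print(n,c["fx"],o.round(3),np.array(c["R"])[2].round(2),c["dist"])
s=ctrl.get_state(); print(s)
E
```

```text
scene 443.15436017086006 [-0.235  0.655  0.59 ] [ 0.68 -0.61 -0.41] [0.01373791 0.         0.         0.         0.        ]
top 474.79836668074415 [ 0.39  -0.083  1.217] [ 0.16  0.01 -0.99] [-0.10403207  0.          0.          0.          0.        ]
{'time': 0.1, 'qpos': array([ 1.11898474e+00,  2.87092362e-01,  1.57803852e+00,  3.98822706e-06,
        1.27862418e+00, -1.49972857e-01]), 'dq': array([-0.00114269, -0.00142843, -0.00133021,  0.00128365, -0.00215361,
        0.00044441]), 'joint_efforts': array([ 1.26996747e-03, -4.07293618e+01, -2.93700027e+01, -1.48716285e-04,
        3.36233148e-03, -1.41697811e-05]), 'eef_pos': array([0.20036495, 0.64398371, 0.24707099]), 'tcp_rot': array([ 1.50347591e-01,  9.88632608e-01, -1.03206005e-03, -3.22261585e-04]), 'contact_force': array([-0.35443013,  0.85068858, -0.642867  ]), 'wrist_torque': array([ 0.02524811,  0.03194062, -0.01286246]), 'finger_force': 0.0, 'opening': 1.0034378899633996}
```

View pics/scene0.png

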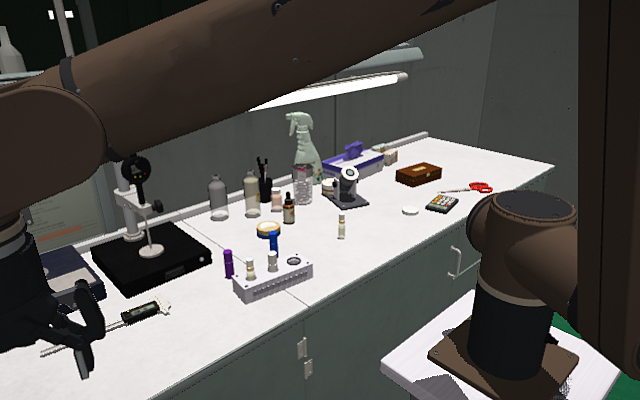

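View pics/top0.png

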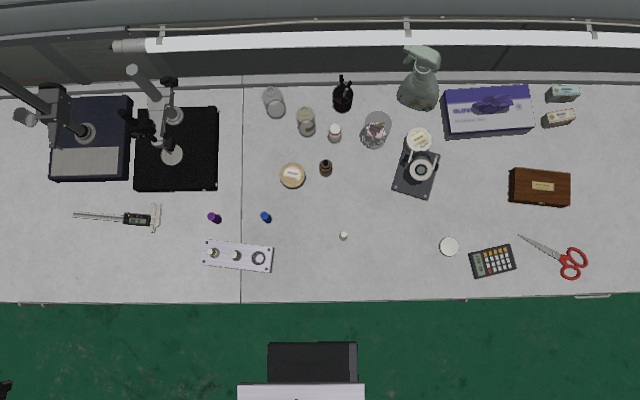

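Scene view: the rack is at about (273,280), with its collar at (293,261). The two upright items in it are at (250,268) and (272,261). A vial stands alone at (341,226), and the camera is at (347,185). Top view: collar (259,258), rack items (213,253) and (235,255), lone vial (343,236), lens (420,170).

Possible confusions:
- **Tube:** rack item scene (250,268), rack item scene (272,261), purple cylinder (228,263), blue cylinder (273,241). The last two are look-alikes to leave alone.
- **Loose vial:** only (341,226) fits. The small bottles at the back are wider.

I'll check the rack and the vial in one close crop.

Run:
```python
import cv2,numpy as np
s=cv2.imread('pics/scene0.png');t=cv2.imread('pics/top0.png')
f=lambda i,x,y,w,h,k:cv2.resize(i[y:y+h,x:x+w],None,fx=k,fy=k,interpolation=cv2.INTER_CUBIC)
a=f(s,215,225,100,75,4);b=f(s,320,160,50,75,4);c=f(t,195,205,100,75,4);d=f(t,390,125,50,75,4)
g=f(t,318,216,50,38,4)
o=np.zeros((600,800,3),np.uint8);o[:300,:400]=a;o[:300,400:600]=b;o[300:,:400]=c;o[300:,400:600]=d;o[300:452,600:800]=g
cv2.imwrite('pics/crop1.png',o)
```

```text
(no output)
```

View pics/crop1.png

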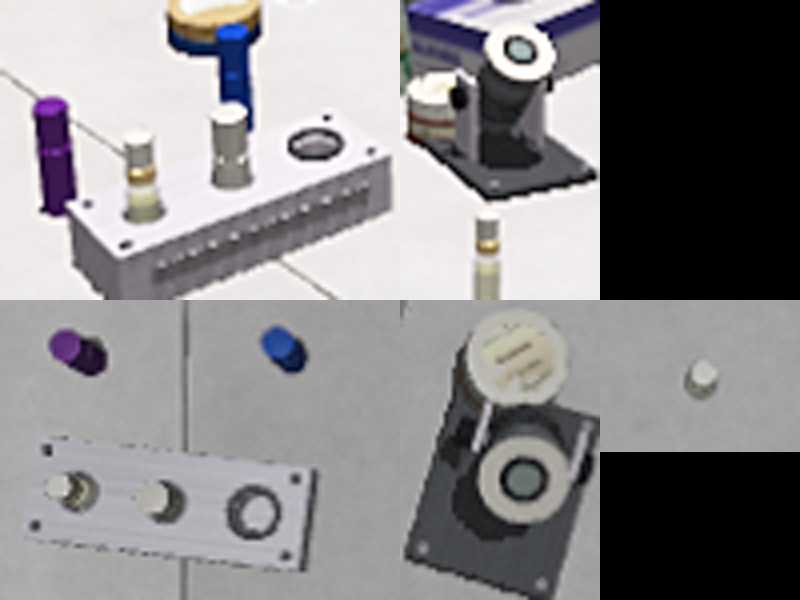

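The crop settles it. The tube is the plain middle cylinder (scene 272,252). The left one has the beige collar, so it is the other vial. The collared empty well is on the right (scene 294,261), and the loose vial's cap is at (342,214). Next I triangulate all of these.

Run:
```python
from h import *
S=np.load('pics/scene0.npy',allow_pickle=True).item();T=np.load('pics/top0.npy',allow_pickle=True).item()
sc=lambda x,y,ox,oy:(ox+(x+.5)/4-.5,oy+(y+.5)/4-.5)
P={'collar':(sc(253,211,195,205),sc(316,144,215,225),.044),
'tubetop':(sc(153,198,195,205),sc(229,109,215,225),.084),
'othertop':(sc(59,186,195,205),sc(140,136,215,225),.088),
'loosetop':(sc(104,70,318,216),sc(87,217,320,160),.076),
'lens':(sc(123,178,390,125),sc(121,48,320,160),.105)}
for k,(a,b,z) in P.items():
    X,g=tri(ray(T,*a),ray(S,*b)); print(k,X.round(4),'gap',round(g,4),'top@z',atz(T,*a,z).round(4),'sc@z',atz(S,*b,z).round(4))
for n,q in {'fl':(5,257),'fr':(150,300),'br':(205,116)}.items(): print(n,atz(T,*sc(*q,390,125),.01).round(4))
# refine lens by ring mask (white ring) ellipse fit in both
for n,c,(x,y,w,h) in(('top',T,(405,158,32,26)),('scene',S,(338,163,24,20))):
    im=c['image'][y:y+h,x:x+w].astype(int); print(n); print(im.mean(2).astype(int) if n=='scene' else '')
# rack corners on top face z=.04
for q in((45,137),(310,165),(300,272),(25,242)): print(atz(T,*sc(*q,195,205),.04).round(4))
```

```text
collar [0.462  0.0981 0.0422] gap 0.0006 top@z [0.4617 0.0976 0.044 ] sc@z [0.4599 0.1002 0.044 ]
tubetop [0.4687 0.1526 0.0851] gap 0.0025 top@z [0.4679 0.1519 0.084 ] sc@z [0.4714 0.1522 0.084 ]
othertop [0.4758 0.2084 0.0883] gap 0.0008 top@z [0.4756 0.2082 0.088 ] sc@z [0.4766 0.2084 0.088 ]
loosetop [ 0.5151 -0.1147  0.0737] gap 0.0004 top@z [ 0.5147 -0.1148  0.076 ] sc@z [ 0.5119 -0.1111  0.076 ]
lens [ 0.6623 -0.3022  0.1071] gap 0.0003 top@z [ 0.6627 -0.3027  0.105 ] sc@z [ 0.6663 -0.3063  0.105 ]
fl [ 0.6347 -0.2419  0.01  ]
fr [ 0.6046 -0.3348  0.01  ]
br [ 0.7271 -0.3782  0.01  ]
top

scene
[[182 194 207 219 229 233 233 230 228 225 225 225 227 228 230 232 234 237
  243 244 216 190 164  92]
 [213 224 231 231 230 227 225 223 223 224 226 228 229 231 233 237 243 236
  211 188 111  39  43  45]
 [244 240 236 231 226 224 224 228 233 236 237 237 235 231 230 204 183 160
   91  49  44  51  55  56]
 [205 221 240 243 234 231 236 240 244 246 246 246 244 242 242 191  17  32
   43  50  56  57  57  56]
 [ 73 123 175 200 219 246 246 247 249 252 253 254 253 251 252 250 168  21
   38  50  54
[... 921 characters left out ...]
]
 [118  99  42  47  37  49 130 226 255 255 255 255 255 255 254 252 251 254
  255 210 104 110 115 118]
 [103  83  48  54  47  38  31 101 203 247 254 254 255 255 255 255 254 236
  190  92 118 116 113 107]
 [201  37  44  54  56  49  41  33  40 116 185 211 238 238 240 235 198 103
   61  33 103 106 143 205]
 [243  78  38  51  59  58  51  47  41  35  27  41  66  69  74  47  41 105
  112   0 121 207 223 249]
 [170 109  29  47  54  61  60  55  53  47  41  42  39  38  37  48  86 133
  110   0 160 255 243 238]
 [124  85  21  44  50  58  58  63  60  54  52  54  52  52  45  62 105 117
   80  11 173 249 239 236]]
[0.5101 0.23   0.04  ]
[0.49   0.0627 0.04  ]
[0.4239 0.069  0.04  ]
[0.4446 0.2415 0.04  ]
```

The measurements agree with the given heights: collar 0.042, tube top 0.085, loose vial top 0.074, lens 0.107. The well spacing comes out at about 56 mm.
- Collar: (0.461, 0.0985)
- Tube: (0.469, 0.153)
- Loose vial: (0.5135, -0.1135)
- Lens: (0.6625, -0.3025)
- Camera yaw: about -19°

I'll swing the arm over now, with the jaws turned to close along the rack's x axis.

Call:
drive_tool(
  moves=[
    [[0, 0, 0], [-0.048, -0.03, -0.004], 0.0854],
    [[0, 0, 0], [-0.048, -0.03, -0.004], 0.0854],
    [[0, 0, 0], [-0.048, -0.03, -0.004], 0.0854],
    [[0, 0, 0], [-0.048, -0.03, -0.004], 0.0854],
    [[0, 0, 0], [-0.048, -0.03, -0.004], 0.0854],
  ],
  grip_force=30,
)

```text
time: 0.72
eef_pos: [0.3859, 0.4283, 0.2679]
tcp_rot: [0.15, 0.989, -0.0, -0.0]
contact_force: [0.8, 1.1, 0.2]
opening: 1.001
finger_force: 0.0
```

Call:
drive_tool(
  moves=[
    [[0, 0, 0.174], [0, 0, 0], 0.0854],
    [[0, 0, 0.174], [0, 0, 0], 0.0854],
    [[0, 0, 0.174], [0, 0, 0], 0.0854],
    [[0, 0, 0.174], [0, 0, 0], 0.0854],
    [[0, 0, 0.174], [0, 0, 0], 0.0854],
  ],
)

```text
time: 1.35
eef_pos: [0.3849, 0.4297, 0.2677]
tcp_rot: [0.555, 0.832, -0.001, -0.0]
contact_force: [-1.2, 0.4, 0.3]
opening: 1.001
finger_force: 0.0
```

Call:
drive_tool(
  moves=[
    [[0, 0, 0.174], [0, 0, 0], 0.0854],
    [[0, 0, 0.174], [0, 0, 0], 0.0854],
    [[0, 0, 0.174], [0, 0, 0], 0.0854],
    [[0, 0, 0], [0, 0, 0], 0.0854],
  ],
)

```text
time: 1.85
eef_pos: [0.3849, 0.4298, 0.2678]
tcp_rot: [0.749, 0.663, -0.0, -0.0]
contact_force: [-0.4, 0.4, 0.6]
opening: 1.002
finger_force: 0.0
```

```bash
cat >> h.py <<'E'
def off(X,zf=None,ydir=None):
    """shift (tool axes) and turn (tool rotvec) from measured pose to target"""
    s=ctrl.get_state(); R=Rn.from_quat(s["tcp_rot"]); p=np.array(s["eef_pos"])
    zt=np.array([0,0,-1.]) if zf is None else -np.array(zf)/np.linalg.norm(zf)
    y=np.array([.992,-.124,0]) if ydir is None else np.array(ydir,float)
    y=y-zt*(y@zt); y/=np.linalg.norm(y); Rt=Rn.from_matrix(np.c_[np.cross(y,zt),y,zt])
    print('t',s["time"],'p',p.round(4),'q',np.round(s["qpos"],2),'open',round(s["opening"],3),'F',np.round(s["contact_force"],1),'ff',s["finger_force"])
    print(' shift now-axes',(R.inv().apply(np.array(X)-p)).round(4),'turn',(R.inv()*Rt).as_rotvec().round(4),'shift target-axes',Rt.inv().apply(np.array(X)-p).round(4))
E
python3 -c "
from h import *
off([.5135,-.1135,.2])"
```

```text
t 1.85 p [0.3849 0.4298 0.2678] q [ 0.66  0.06  1.8  -0.    1.28  0.79] open 1.002 F [-0.4  0.4  0.6] ff 0.0
 shift now-axes [-0.5237  0.1932  0.068 ] turn [-0.0007  0.0007  0.0033] shift target-axes [-0.5231  0.1949  0.0678]
```

Call:
drive_tool(
  moves=[
    [[0, 0, 0], [-0.052, 0.019, 0], 0.0854],
    [[0, 0, 0], [-0.052, 0.019, 0], 0.0854],
    [[0, 0, 0], [-0.052, 0.019, 0], 0.0854],
    [[0, 0, 0], [-0.052, 0.019, 0], 0.0854],
    [[0, 0, 0], [-0.052, 0.019, 0], 0.0854],
  ],
)

```text
time: 2.48
eef_pos: [0.4475, 0.1586, 0.2683]
tcp_rot: [0.748, 0.664, 0.0, 0.0]
contact_force: [1.4, 0.0, 0.1]
opening: 0.997
finger_force: 0.0
```

Call:
drive_tool(
  moves=[
    [[0, 0, 0], [-0.052, 0.019, 0], 0.06],
    [[0, 0, 0], [-0.052, 0.019, 0], 0.06],
    [[0, 0, 0], [-0.052, 0.019, 0], 0.06],
    [[0, 0, 0], [-0.052, 0.019, 0], 0.06],
    [[0, 0, 0], [-0.002, 0.001, 0.04], 0.06],
  ],
)

```text
time: 3.1
eef_pos: [0.501, -0.0618, 0.2316]
tcp_rot: [0.75, 0.662, 0.002, 0.004]
contact_force: [0.1, -0.6, -0.7]
opening: 0.704
finger_force: 0.0
```

Call:
drive_tool(
  moves=[
    [[0, 0, 0], [0, 0, 0.04], 0.06],
    [[0, 0, 0], [0, 0, 0.03], 0.06],
    [[0, 0, 0], [0, 0, 0], 0.06],
  ],
)

```text
time: 3.48
eef_pos: [0.4961, -0.057, 0.1554]
tcp_rot: [0.748, 0.663, -0.002, -0.003]
contact_force: [-0.9, 0.3, 1.3]
opening: 0.701
finger_force: 0.0
```

Run:
```python
from h import *
off([.5135,-.1135,.054])
a=snap('scene','pics/s1.png');b=snap('top','pics/t1.png')
f=lambda i,x,y,w,h:cv2.resize(i[y:y+h,x:x+w,::-1],None,fx=4,fy=4,interpolation=cv2.INTER_CUBIC)
cv2.imwrite('pics/c2.png',np.hstack([f(a['image'],290,150,100,120),f(b['image'],290,160,100,120)]))
```

```text
t 3.475 p [ 0.4961 -0.057   0.1554] q [-0.32 -0.    2.08 -0.    1.07 -0.2 ] open 0.701 F [-0.9  0.3  1.3] ff 0.0
 shift now-axes [-0.0541  0.0248  0.1012] turn [-0.0067 -0.0013  0.0036] shift target-axes [-0.0539  0.0243  0.1014]
```

View pics/c2.png

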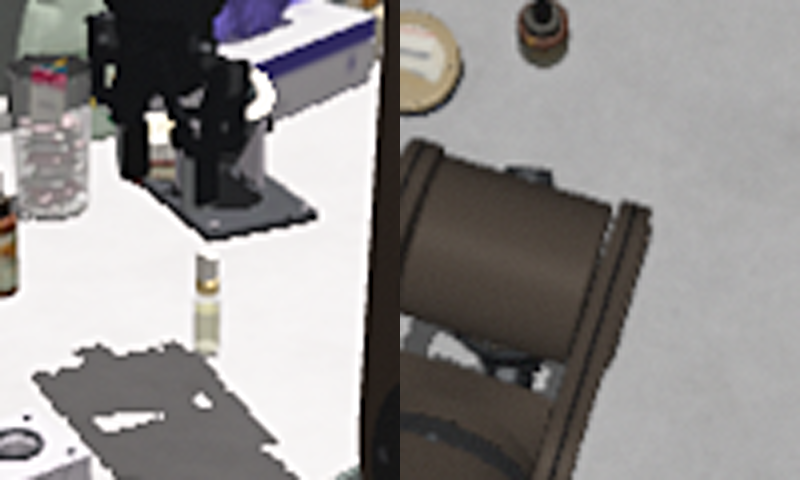

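The view from the scene camera shows the vial standing at (342,226), untouched. The jaws are above it, about 55 mm short because some rows were speed-limited. The overhead view is blocked by the arm. I'll correct the offset, then descend.

Call:
drive_tool(
  moves=[
    [[0, 0, 0], [-0.02, 0.008, 0], 0.06],
    [[0, 0, 0], [-0.02, 0.008, 0], 0.06],
    [[0, 0, 0], [-0.014, 0.009, 0], 0.06],
    [[0, 0, 0], [0, 0, 0], 0.06],
    [[-0.0067, 0, 0], [0, 0, 0], 0.06],
  ],
)

```text
time: 4.2
eef_pos: [0.5163, -0.1143, 0.1581]
tcp_rot: [0.749, 0.662, 0.002, 0.002]
contact_force: [0.8, 0.5, -0.1]
opening: 0.703
finger_force: 0.0
```

```bash
python3 -c "
from h import *
off([.5135,-.1135,.054])"
```

```text
t 4.2 p [ 0.5163 -0.1143  0.1581] q [-0.41  0.06  2.01  0.    1.07 -0.29] open 0.703 F [ 0.8  0.5 -0.1] ff 0.0
 shift now-axes [ 0.0004 -0.0035  0.1041] turn [ 0.0063 -0.0005  0.001 ] shift target-axes [ 0.0005 -0.0029  0.1041]
```

Call:
drive_tool(
  moves=[
    [[0.0065, 0, 0], [0, -0.003, 0.02], 0.06],
    [[0, 0, 0], [0, 0, 0.025], 0.06],
    [[0, 0, 0], [0, 0, 0.025], 0.06],
    [[0, 0, 0], [0, 0, 0.02], 0.06],
    [[0, 0, 0], [0, 0, 0.0], 0.06],
  ],
)

```text
time: 4.82
eef_pos: [0.5111, -0.1125, 0.0652]
tcp_rot: [0.749, 0.663, -0.001, -0.003]
contact_force: [-0.3, -0.2, -0.6]
opening: 0.706
finger_force: 0.0
```

Run:
```python
from h import *
off([.5135,-.1135,.054])
a=snap('scene','pics/s2.png')
f=lambda i,x,y,w,h:cv2.resize(i[y:y+h,x:x+w,::-1],None,fx=4,fy=4,interpolation=cv2.INTER_CUBIC)
cv2.imwrite('pics/c3.png',f(a['image'],290,150,100,110))
```

```text
t 4.825 p [ 0.5111 -0.1125  0.0652] q [-0.41  0.19  2.06  0.    0.89 -0.29] open 0.706 F [-0.3 -0.2 -0.6] ff 0.0
 shift now-axes [-0.0008  0.0026  0.0112] turn [-0.0061 -0.0019  0.002 ] shift target-axes [-0.0007  0.0025  0.0112]
```

View pics/c3.png

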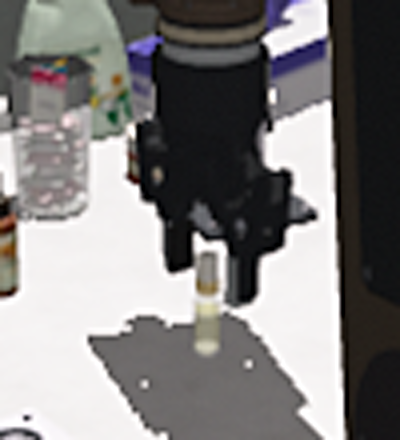

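The vial (crop 207,300) stands between the two open fingers. I'll lower the last 11 mm and close.

Call:
drive_tool(
  moves=[
    [[-0.004, 0, 0], [0, 0.002, 0.011], 0.06],
    [[0, 0, 0], [0, 0, 0], 0.06],
    [[0, 0, 0], [0, 0, 0], 0.01],
    [[0, 0, 0], [0, 0, 0], 0.01],
    [[0, 0, 0], [0, 0, 0], 0.01],
  ],
)

```text
time: 5.5
eef_pos: [0.5157, -0.1143, 0.0578]
tcp_rot: [0.749, 0.662, 0.001, 0.002]
contact_force: [-1.6, 0.4, 1.0]
opening: 0.194
finger_force: 29.2
```

Call:
drive_tool(
  moves=[
    [[0, 0, 0], [0, 0, 0], 0.01],
    [[0, 0, 0], [0, 0, 0], 0.01],
    [[0, 0, 0], [0, 0, 0], 0.01],
  ],
)

```text
time: 5.88
eef_pos: [0.5157, -0.1143, 0.0577]
tcp_rot: [0.749, 0.662, 0.001, 0.002]
contact_force: [-1.8, -0.2, 5.1]
opening: 0.202
finger_force: 29.7
```

```bash
python3 -c "
from h import *
off([.461,.0985,.12])"
```

```text
t 5.875 p [ 0.5157 -0.1143  0.0577] q [-0.41  0.21  2.06  0.    0.87 -0.29] open 0.202 F [-1.8 -0.2  5.1] ff 29.687489148776365
 shift now-axes [ 0.2045 -0.0801 -0.0627] turn [0.0045 0.0002 0.0014] shift target-axes [ 0.2044 -0.0807 -0.0623]
```

Call:
drive_tool(
  moves=[
    [[0, 0, 0], [0, 0, -0.02], 0.01],
    [[0, 0, 0], [0, 0, -0.03], 0.01],
    [[0, 0, 0], [0, 0, -0.02], 0.01],
    [[0, 0, 0], [0.024, -0.01, 0], 0.01],
    [[0, 0, 0], [0.024, -0.01, 0], 0.01],
  ],
)

```text
time: 6.5
eef_pos: [0.5012, -0.0636, 0.127]
tcp_rot: [0.75, 0.662, 0.002, 0.002]
contact_force: [0.4, -0.1, -0.3]
opening: 0.198
finger_force: 29.3
```

Call:
drive_tool(
  moves=[
    [[0, 0, 0], [0.03, -0.011, 0], 0.01],
    [[0, 0, 0], [0.03, -0.011, 0], 0.01],
    [[0, 0, 0], [0.03, -0.011, 0], 0.01],
    [[0, 0, 0], [0.03, -0.011, 0], 0.01],
    [[0, 0, 0], [0.03, -0.011, 0], 0.01],
  ],
)

```text
time: 7.12
eef_pos: [0.4646, 0.0926, 0.1264]
tcp_rot: [0.749, 0.662, 0.001, 0.001]
contact_force: [0.2, 0.7, 0.0]
opening: 0.196
finger_force: 29.3
```

Call:
drive_tool(
  moves=[
    [[0, 0, 0], [0, 0, 0], 0.01],
    [[0, 0, 0], [0, 0, 0], 0.01],
  ],
)

```text
time: 7.38
eef_pos: [0.4652, 0.0912, 0.1267]
tcp_rot: [0.749, 0.662, 0.001, 0.002]
contact_force: [-0.1, -0.2, 0.2]
opening: 0.197
finger_force: 29.3
```

```bash
python3 -c "
from h import *
off([.461,.0985,.115])"
```

```text
t 7.375 p [0.4652 0.0912 0.1267] q [-0.02 -0.02  2.16 -0.    1.    0.1 ] open 0.197 F [-0.1 -0.2  0.2] ff 29.284266052658836
 shift now-axes [ 0.0067 -0.0051  0.0117] turn [0.0043 0.0003 0.0016] shift target-axes [ 0.0067 -0.005   0.0117]
```

Call:
drive_tool(
  moves=[
    [[0.004, 0, 0], [0.0065, -0.005, 0], 0.01],
    [[0, 0, 0], [0, 0, 0.015], 0.01],
    [[0, 0, 0], [0, 0, 0], 0.01],
    [[0, 0, 0], [0, 0, 0], 0.01],
  ],
)

```text
time: 7.88
eef_pos: [0.4608, 0.0984, 0.1115]
tcp_rot: [0.749, 0.662, -0.0, -0.0]
contact_force: [-0.5, 0.0, -0.7]
opening: 0.201
finger_force: 29.3
```

Run:
```python
from h import *
off([.461,.0985,.07])
a=snap('scene','pics/s3.png');b=snap('top','pics/t3.png')
f=lambda i,x,y,w,h:cv2.resize(i[y:y+h,x:x+w,::-1],None,fx=5,fy=5,interpolation=cv2.INTER_CUBIC)
cv2.imwrite('pics/c4.png',np.hstack([f(a['image'],240,190,90,110),f(b['image'],220,200,65,110)]))
print(proj(a,[[.461,.0985,.044],[.461,.0985,.05]]))
```

```text
t 7.875 p [0.4608 0.0984 0.1115] q [-0.01 -0.    2.17 -0.    0.97  0.12] open 0.201 F [-0.5  0.  -0.7] ff 29.302141293114232
 shift now-axes [0.0002 0.0002 0.0415] turn [-0.0007  0.0002  0.0009] shift target-axes [0.0001 0.0002 0.0415]
[[293.87663375 260.18664076]
 [293.78375073 257.97301502]]
```

View pics/c4.png

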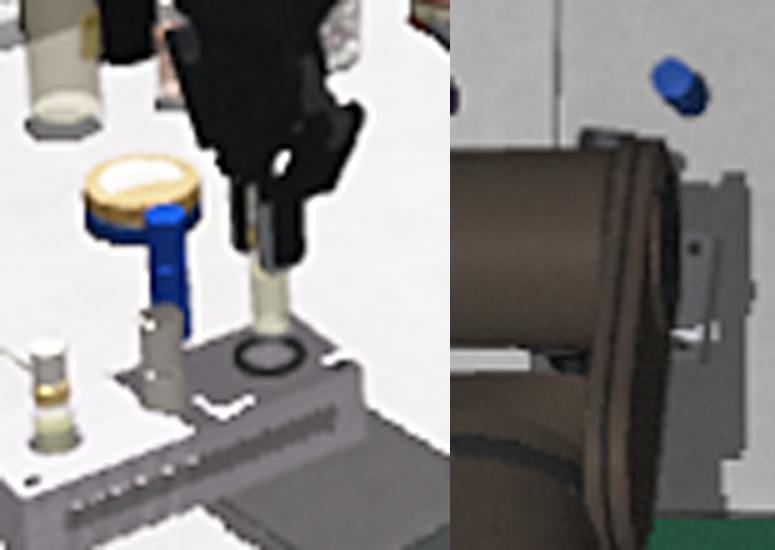

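The held vial's base (scene 293.5,256) sits directly over the collar (293.4,260), with lateral alignment inside 1 px. I'll lower it in steps and watch the force.

Call:
drive_tool(
  moves=[
    [[0, 0, 0], [0, 0, 0.007], 0.01],
    [[0, 0, 0], [0, 0, 0.007], 0.01],
    [[0, 0, 0], [0, 0, 0.006], 0.01],
    [[0, 0, 0], [0, 0, 0], 0.01],
  ],
)

```text
time: 8.48
eef_pos: [0.4613, 0.0985, 0.0915]
tcp_rot: [0.749, 0.662, 0.0, 0.0]
contact_force: [2.4, 1.1, -1.2]
opening: 0.197
finger_force: 29.3
```

Call:
drive_tool(
  moves=[
    [[0, 0, 0], [0, 0, 0.006], 0.01],
    [[0, 0, 0], [0, 0, 0], 0.01],
  ],
)

```text
time: 8.72
eef_pos: [0.4613, 0.0986, 0.0857]
tcp_rot: [0.749, 0.662, 0.0, 0.0]
contact_force: [3.1, -0.8, -1.3]
opening: 0.201
finger_force: 29.3
```

Call:
drive_tool(
  moves=[
    [[0, 0, 0], [0, 0, 0.006], 0.01],
    [[0, 0, 0], [0, 0, 0.005], 0.01],
    [[0, 0, 0], [0, 0, 0], 0.01],
  ],
)

```text
time: 9.1
eef_pos: [0.4612, 0.0986, 0.0746]
tcp_rot: [0.749, 0.662, 0.0, 0.0]
contact_force: [3.1, 0.3, -1.8]
opening: 0.197
finger_force: 29.3
```

Call:
drive_tool(
  moves=[
    [[0, 0, 0], [0, 0.001, 0], 0.01],
    [[0, 0, 0], [0, 0, 0.004], 0.01],
    [[0, 0, 0], [0, 0, 0], 0.01],
  ],
)

```text
time: 9.48
eef_pos: [0.4616, 0.0985, 0.0706]
tcp_rot: [0.749, 0.662, -0.0, -0.0]
contact_force: [1.1, -0.6, -1.4]
opening: 0.201
finger_force: 29.5
```

Call:
drive_tool(
  moves=[
    [[0, 0, 0], [0, 0, 0], 0.03],
    [[0, 0, 0], [0, 0, 0], 0.05],
    [[0, 0, 0], [0, 0, 0], 0.06],
    [[0, 0, 0], [0, 0, 0], 0.06],
    [[0, 0, 0], [0, 0, -0.01], 0.06],
  ],
)

```text
time: 10.1
eef_pos: [0.4611, 0.0985, 0.0806]
tcp_rot: [0.749, 0.662, -0.001, -0.001]
contact_force: [0.4, -0.2, -0.0]
opening: 0.704
finger_force: 0.0
```

Call:
drive_tool(
  moves=[
    [[0, 0, 0], [0, 0, -0.03], 0.06],
    [[0, 0, 0], [0, 0, -0.03], 0.06],
    [[0, 0, 0], [0, 0, -0.03], 0.06],
    [[0, 0, 0], [0, 0, 0], 0.06],
  ],
)

```text
time: 10.6
eef_pos: [0.464, 0.0985, 0.1745]
tcp_rot: [0.749, 0.662, 0.003, 0.002]
contact_force: [-0.2, -0.1, 1.4]
opening: 0.7
finger_force: 0.0
```

Run:
```python
from h import *
off([.469,.153,.16])
a=snap('scene','pics/s4.png')
f=lambda i,x,y,w,h:cv2.resize(i[y:y+h,x:x+w,::-1],None,fx=5,fy=5,interpolation=cv2.INTER_CUBIC)
cv2.imwrite('pics/c5.png',f(a['image'],220,190,120,110))
print(proj(a,[[.461,.0985,.088],[.469,.153,.084]]))
```

```text
t 10.6 p [0.464  0.0985 0.1745] q [-0.01 -0.09  2.13 -0.    1.1   0.12] open 0.7 F [-0.2 -0.1  1.4] ff 0.0
 shift now-axes [ 0.0547 -0.0018  0.0145] turn [ 0.0073 -0.0008  0.0015] shift target-axes [ 0.0547 -0.0018  0.0145]
[[293.18483216 243.70824129]
 [272.23046429 252.39956131]]
```

View pics/c5.png

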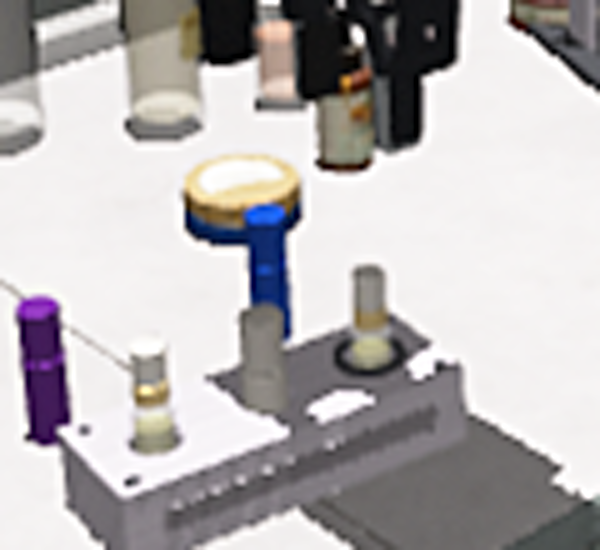

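The vial is upright and fully down in the collared well. Its top is at scene (293.6,244) and (293.2,243.7) was predicted. Next, the tube.

Call:
drive_tool(
  moves=[
    [[0, 0, 0], [0.018, 0, 0], 0.06],
    [[0, 0, 0], [0.018, 0, 0], 0.06],
    [[0, 0, 0], [0.018, -0.001, 0], 0.06],
    [[0, 0, 0], [0, 0, 0], 0.06],
    [[0, 0, 0], [0, 0, 0], 0.06],
  ],
)

```text
time: 11.28
eef_pos: [0.4673, 0.1521, 0.1705]
tcp_rot: [0.749, 0.662, -0.0, -0.0]
contact_force: [0.8, 0.5, 0.9]
opening: 0.701
finger_force: 0.0
```

```bash
python3 -c "
from h import *
off([.469,.153,.066])"
```

```text
t 11.275 p [0.4673 0.1521 0.1705] q [ 0.11 -0.04  2.09 -0.    1.1   0.23] open 0.701 F [0.8 0.5 0.9] ff 0.0
 shift now-axes [0.0012 0.0017 0.1045] turn [-0.0007  0.0006  0.0018] shift target-axes [0.0011 0.0016 0.1045]
```

Call:
drive_tool(
  moves=[
    [[0, 0, 0], [0.001, 0.0015, 0.025], 0.06],
    [[0, 0, 0], [0, 0, 0.025], 0.06],
    [[0, 0, 0], [0, 0, 0.025], 0.06],
    [[0, 0, 0], [0, 0, 0.02], 0.06],
    [[0, 0, 0], [0, 0, 0], 0.06],
  ],
)

```text
time: 11.9
eef_pos: [0.4677, 0.1523, 0.0743]
tcp_rot: [0.749, 0.662, -0.002, -0.001]
contact_force: [0.1, 0.3, 0.1]
opening: 0.702
finger_force: 0.0
```

Call:
drive_tool(
  moves=[
    [[0, 0, 0], [0, 0, 0.009], 0.06],
    [[0, 0, 0], [0, 0, 0], 0.06],
    [[0, 0, 0], [0, 0, 0], 0.01],
    [[0, 0, 0], [0, 0, 0], 0.01],
    [[0, 0, 0], [0, 0, 0], 0.01],
  ],
)

```text
time: 12.52
eef_pos: [0.4696, 0.1531, 0.0675]
tcp_rot: [0.749, 0.662, 0.001, 0.0]
contact_force: [-0.5, -0.2, 1.6]
opening: 0.23
finger_force: 29.3
```

Call:
drive_tool(
  moves=[
    [[0, 0, 0], [0, 0, 0], 0.01],
    [[0, 0, 0], [0, 0, 0], 0.01],
  ],
  grip_force=40,
)

```text
time: 12.78
eef_pos: [0.4697, 0.1531, 0.0676]
tcp_rot: [0.749, 0.662, 0.001, 0.0]
contact_force: [-0.3, -0.3, 3.3]
opening: 0.226
finger_force: 39.2
```

Call:
drive_tool(
  moves=[
    [[0, 0, 0], [0, 0, -0.02], 0.01],
    [[0, 0, 0], [0, 0, -0.04], 0.01],
    [[0, 0, 0], [0, 0, -0.05], 0.01],
    [[0, 0, 0], [0, 0, -0.05], 0.01],
    [[0, 0, 0], [0, 0, -0.04], 0.01],
  ],
)

```text
time: 13.4
eef_pos: [0.469, 0.1531, 0.2687]
tcp_rot: [0.749, 0.662, 0.0, 0.0]
contact_force: [-0.4, -0.2, -0.3]
opening: 0.229
finger_force: 39.9
```

```bash
cat >> h.py <<'E'
L=np.array([.6625,-.3025,.105]); ya=np.radians(-18.9); XH=np.array([np.cos(ya),np.sin(ya),0]); ZF=-np.sin(np.radians(35))*XH+np.array([0,0,np.cos(np.radians(35))])
TG=lambda d:L+(.06+.0555+d)*ZF
E
python3 -c "
from h import *
print(ZF,TG(0),TG(.08)); off(TG(.08)); off(TG(.08),ZF,XH)"
```

```text
[-0.54265227  0.1857914   0.81915204] [ 0.59982366 -0.28104109  0.19961206] [ 0.55641148 -0.26617778  0.26514422]
t 13.4 p [0.469  0.1531 0.2687] q [ 0.11 -0.14  1.99 -0.    1.29  0.23] open 0.229 F [-0.4 -0.2 -0.3] ff 39.935825765132904
 shift now-axes [-0.4053  0.1381  0.0036] turn [ 0.0012 -0.0003  0.0013] shift target-axes [-0.4052  0.1387  0.0036]
t 13.4 p [0.469  0.1531 0.2687] q [ 0.11 -0.14  1.99 -0.    1.29  0.23] open 0.229 F [-0.4 -0.2 -0.3] ff 39.935825765132904
 shift now-axes [-0.4053  0.1381  0.0036] turn [-0.6075 -0.0635  0.2002] shift target-axes [-0.3683  0.1769  0.1282]
```

Call:
drive_tool(
  moves=[
    [[0, 0, 0], [-0.034, 0.0115, 0], 0.01],
    [[0, 0, 0], [-0.034, 0.0115, 0], 0.01],
    [[0, 0, 0], [-0.034, 0.0115, 0], 0.01],
    [[0, 0, 0], [-0.034, 0.0115, 0], 0.01],
    [[0, 0, 0], [-0.034, 0.0115, 0], 0.01],
  ],
)

```text
time: 14.02
eef_pos: [0.5051, -0.0238, 0.2662]
tcp_rot: [0.749, 0.662, -0.0, -0.0]
contact_force: [0.4, -0.2, 0.2]
opening: 0.222
finger_force: 39.9
```

Call:
drive_tool(
  moves=[
    [[0, 0, 0], [-0.034, 0.0115, 0], 0.01],
    [[0, 0, 0], [-0.034, 0.0115, 0], 0.01],
    [[0, 0, 0], [-0.034, 0.0115, 0], 0.01],
    [[0, 0, 0], [-0.034, 0.0115, 0], 0.01],
    [[0, 0, 0], [-0.034, 0.0115, 0], 0.01],
  ],
)

```text
time: 14.65
eef_pos: [0.5413, -0.1995, 0.2661]
tcp_rot: [0.749, 0.662, -0.0, -0.001]
contact_force: [0.1, 0.9, 0.2]
opening: 0.226
finger_force: 39.9
```

Call:
drive_tool(
  moves=[
    [[0, 0, 0], [-0.034, 0.0115, 0], 0.01],
    [[0, 0, 0], [-0.03, 0.0115, 0], 0.01],
    [[0, 0, 0], [0, 0, 0], 0.01],
  ],
)

```text
time: 15.02
eef_pos: [0.5562, -0.2665, 0.2657]
tcp_rot: [0.75, 0.661, -0.0, -0.001]
contact_force: [0.5, -0.1, -0.2]
opening: 0.224
finger_force: 39.9
```

Call:
drive_tool(
  moves=[
    [[-0.102, -0.0105, 0.0335], [0, 0, 0], 0.01],
    [[-0.102, -0.0105, 0.0335], [0, 0, 0], 0.01],
    [[-0.102, -0.0105, 0.0335], [0, 0, 0], 0.01],
    [[-0.102, -0.0105, 0.0335], [0, 0, 0], 0.01],
    [[-0.102, -0.0105, 0.0335], [0, 0, 0], 0.01],
  ],
)

```text
time: 15.65
eef_pos: [0.5562, -0.2635, 0.2665]
tcp_rot: [0.777, 0.576, 0.149, 0.207]
contact_force: [1.0, 0.7, -1.3]
opening: 0.23
finger_force: 39.9
```

Call:
drive_tool(
  moves=[
    [[-0.098, -0.0105, 0.0335], [0, 0, 0], 0.01],
    [[0, 0, 0], [0, 0, 0], 0.01],
    [[0, 0, 0], [0, 0, 0], 0.01],
  ],
)

```text
time: 16.02
eef_pos: [0.5567, -0.2644, 0.2673]
tcp_rot: [0.776, 0.555, 0.175, 0.244]
contact_force: [-0.6, -0.2, -0.7]
opening: 0.224
finger_force: 39.9
```

```bash
python3 -c "
from h import *
off(TG(.04),ZF,XH)"
```

```text
t 16.025 p [ 0.5567 -0.2644  0.2673] q [-0.68 -0.12  2.06  0.33  0.66 -0.56] open 0.224 F [-0.6 -0.2 -0.7] ff 39.94587332010269
 shift now-axes [-0.0018 -0.0009  0.0419] turn [-0.0014 -0.0008  0.0002] shift target-axes [-0.0018 -0.001   0.0419]
```

Call:
drive_tool(
  moves=[
    [[0, 0, 0], [-0.001, -0.001, 0.02], 0.01],
    [[0, 0, 0], [-0.001, 0, 0.02], 0.01],
    [[0, 0, 0], [0, 0, 0.02], 0.01],
    [[0, 0, 0], [0, 0, 0.02], 0.01],
    [[0, 0, 0], [0, 0, 0], 0.01],
  ],
)

```text
time: 16.65
eef_pos: [0.5988, -0.281, 0.1993]
tcp_rot: [0.776, 0.555, 0.174, 0.243]
contact_force: [-0.2, 0.1, -0.3]
opening: 0.222
finger_force: 39.9
```

Run:
```python
from h import *
off(TG(0),ZF,XH)
a=snap('scene','pics/s5.png');b=snap('top','pics/t5.png')
f=lambda i,x,y,w,h:cv2.resize(i[y:y+h,x:x+w,::-1],None,fx=4,fy=4,interpolation=cv2.INTER_CUBIC)
cv2.imwrite('pics/c6.png',np.hstack([f(a['image'],290,120,100,100),f(b['image'],370,100,100,100)]))
for d in(0,.06,.132): print(d,proj(a,L+d*ZF)[0].round(1),proj(b,L+d*ZF)[0].round(1))
```

```text
t 16.65 p [ 0.5988 -0.281   0.1993] q [-0.66  0.06  2.01  0.38  0.52 -0.61] open 0.222 F [-0.2  0.1 -0.3] ff 39.9390609562397
 shift now-axes [0.0003 0.001  0.0003] turn [-0.0039 -0.0017 -0.0006] shift target-axes [0.0003 0.001  0.0003]
0 [349.9 172.2] [420.3 169.2]
0.06 [355.5 160.5] [420.1 177.9]
0.132 [362.7 145.3] [419.9 189.6]
```

View pics/c6.png

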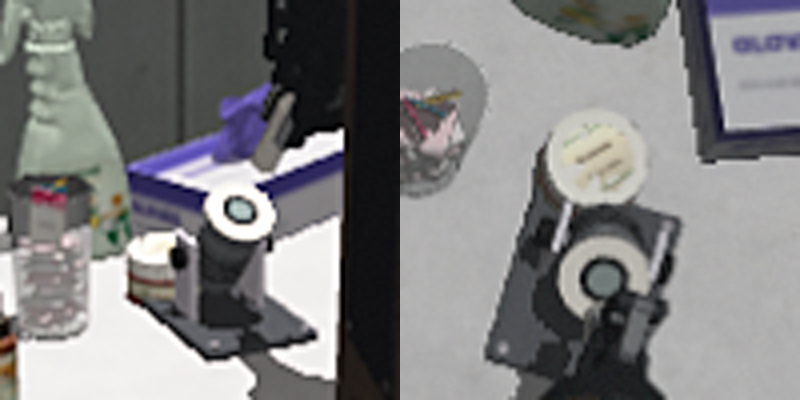

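In the scene view the tube base is at (355.6,160.4), and (355.5,160.5) was predicted. The top view is dark and ambiguous around (425,180), so I'll brighten it.

Run:
```python
from h import *
b=np.load('pics/t5.npy',allow_pickle=True).item()
i=b['image'][150:210,390:450,::-1]; i=(255*(i/255.)**.45).astype(np.uint8)
i=cv2.resize(i,None,fx=9,fy=9,interpolation=cv2.INTER_CUBIC)
for d in(0,.06,.132):
    p=(proj(b,L+d*ZF)[0]-[390,150]+.5)*9; cv2.circle(i,tuple(int(v) for v in p),4,(0,0,255),-1)
cv2.imwrite('pics/c7.png',i)
```

```text
(no output)
```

View pics/c7.png

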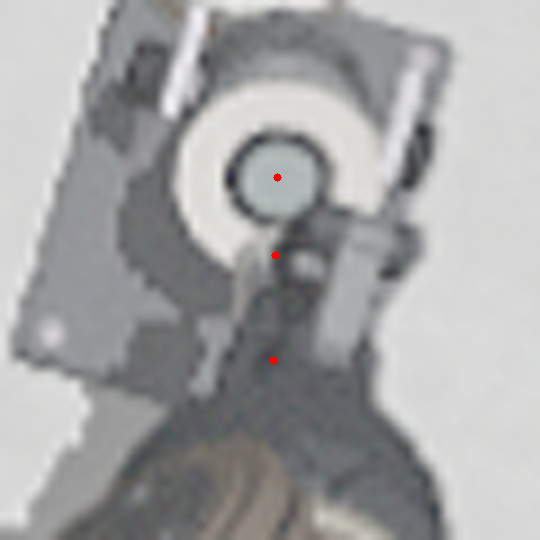

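The brightened top view shows the finger covering the sight line at (275,255). The tube's left edge is at about (237,260), 38 crop px left of the axis, which matches its 10.5 mm radius, so the tube is centred. I'll let it settle, then hand in.

Call:
drive_tool(
  moves=[
    [[0, 0, 0], [0, 0.001, 0], 0.01],
    [[0, 0, 0], [0, 0, 0], 0.01],
    [[0, 0, 0], [0, 0, 0], 0.01],
    [[0, 0, 0], [0, 0, 0], 0.01],
    [[0, 0, 0], [0, 0, 0], 0.01],
  ],
)

```text
time: 17.38
eef_pos: [0.5992, -0.2816, 0.2015]
tcp_rot: [0.776, 0.554, 0.175, 0.244]
contact_force: [-0.1, -0.3, 0.1]
opening: 0.227
finger_force: 39.9
```

```bash
python3 -c "
from h import *
off(TG(0),ZF,XH); print(ctrl.sign_off())"
```

```text
t 17.375 p [ 0.5992 -0.2816  0.2015] q [-0.66  0.06  2.01  0.38  0.52 -0.61] open 0.227 F [-0.1 -0.3  0.1] ff 39.93875473737717
 shift now-axes [ 0.0007 -0.0007  0.0017] turn [-0.0005 -0.0002 -0.0009] shift target-axes [ 0.0007 -0.0007  0.0017]
the job is handed in; nothing more can be done
None
```

The job is handed in: the loose vial is fully down in the collared well and released, and the tube is held base-to-lens about 2 mm from the calculated target pose at 17.4 s; the sign-off returned no verdict.

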